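Feed the garlic chopper through its safety knob

TASK

Load the garlic bulb into the chopper. Pull its safety knob up to unlock it, turn it to the two-dot mark so that the shutter of the feed chute opens, and push it fully home; let it go and put the garlic down the chute; then take the knob again, pull it up, turn it back to the one-dot mark so that the shutter closes over the garlic, and push it fully home. Let go, and leave the other things on the worktop where they stand.

Things in the scene. Friction and masses are not known exactly. Their poses are not given: they have to be found in the camera images.
- chopper: Garlic chopper, fixed: a white box with a steel top 92 mm above its underside (about 95 mm above the worktop), 94 mm deep (x), 180 mm long (y). Origin underneath; x from its vented front to its back, y from the chute to the knob, z up. The knob's vertical axis is at x = 0, y = +48 mm. Raised black dots behind the knob mark its two notches: one dot at the left (shut), two at the right (open).
- mouth (a point): Centre of the square mouth (74 x 74 mm) of the chopper's feed chute, level with the steel top, 93 mm from the knob's axis along -y; axes as the chopper's. The chamber below is 74 x 74 mm, its floor 82 mm under the mouth. The aluminium shutter plate runs 10 to 14 mm under the mouth.
- knob_grip (a point): Black knob: a bar 40 mm long, 12 mm thick, 28 mm high, standing on a round skirt 48 mm across and 6 mm high. The point is on the knob's axis, half-way up the bar, 24 mm above the steel top when the knob is home, and rises with it; the bar's top is 14 mm above it, the skirt's top 14 mm below it. x runs along the bar to its pointer end (white line); z up.
- knob_turn (a joint): Turn of the knob, rad, clockwise from above. 0: pointer at one dot (start, shutter shut); 1.30: two dots (shutter open). Pointer direction: 0.65 minus this, counter-clockwise from the chopper's x. Takes 0.05 N m. Turns only while pulled up 10 mm or more; goes home only within about 0.1 rad of a notch; end stops just past both notches.
- knob_pull (a joint): How far the knob is pulled up, m: 0 home, 0.012 at its upper stop. About 3 N moves it either way; it stays where it is left.
- shutter (a joint): Travel of the chute's shutter plate, driven by the knob, m: 0 shut, 0.076 fully open.
- garlic_center (a point): Garlic bulb, loose, 55 x 54 mm and 52 mm high, about 32 g, standing on the worktop; the point is its centre, 26 mm above its underside.
- tomato_center (a point): Large tomato, 58 mm across, 61 mm high, loose bystander; its centre.
- small_tomato_center (a point): Cherry tomato, 33 mm across, 35 mm high, loose bystander; its centre.
- matchbox_center (a point): Matchbox lying flat, 54 x 41 x 15 mm, loose bystander; its centre.
- salt_shaker_center (a point): Salt shaker, 44 mm across, 90 mm high, loose bystander; its centre.

How it is judged:
On the way, in this order (a step that is already met when the one before it is completed fails the run):
1. the knob is home at the two-dot notch (shutter open), with the garlic still outside (value of joint knob_turn between 1.14 and 1.46 rad and value of joint knob_pull below 0.002 m and not (horizontal distance between garlic_center and mouth below 0.03 m and z of garlic_center in the frame of mouth below -0.03 m)), for 0.2 s.
2. the garlic lies in the chamber, the knob still home at the two-dot notch (horizontal distance between garlic_center and mouth below 0.03 m and z of garlic_center in the frame of mouth below -0.03 m and value of joint knob_turn between 1.14 and 1.46 rad and value of joint knob_pull below 0.002 m), for 0.2 s.
3. the knob is pulled up again (value of joint knob_pull above 0.007 m), for 0.1 s.
At the end, for the whole second after the job is handed in: The knob is at the one-dot notch (within 0.16 rad) and pushed home (within 2 mm), the shutter is shut (within 10 mm), and the garlic lies at rest in the chamber under it (its centre within 30 mm of the chute's axis and more than 30 mm below the mouth) (value of joint knob_turn between -0.16 and 0.16 rad and value of joint knob_pull below 0.002 m and horizontal distance between garlic_center and mouth below 0.03 m and z of garlic_center in the frame of mouth below -0.03 m and value of joint shutter below 0.01 m and linear speed of garlic below 0.03 m/s); the robot touches nothing.
It fails at once if a bystander (tomato, cherry tomato, matchbox or salt shaker) is moved more than 30 mm (distance of any of tomato_center, small_tomato_center, matchbox_center, salt_shaker_center from where it was at the start of the episode above 0.03 m).
It also fails if it takes over 67 s, if anything falls off the work surface, if the arm or the gripper's body presses on something with over 40 N, if the wrist force passes 120 N, or if a joint passes its speed limit or range.

ROBOT

A 6-joint arm with a two-finger parallel gripper is mounted at the origin on a cart in front of the work surface, level with it; the furniture and walls round the work are solid. World frame = base frame: x ahead of the robot, y to its left, z up, the work surface at z = 0. Lengths are in m, angles in rad, forces in N, time in s.
With the tool pointing down it reaches from about 0.375 to 0.9 m from the base axis. Payload 3.1 kg.
Tool frame: the origin (TCP) lies midway between the tips of the shut fingers; the grasp point (between the pads) lies 19 mm behind it; z points along the fingers, y is the line along which they close (so a half turn about z gives the same grasp; the last joint's range is limited). The gripper opens to 87 mm and grips with 3 to 60 N. Pads are 19 mm wide; open, the fingers measure 117 mm over their backs; the gripper's body (75 mm by 190 mm) begins 51 mm behind the grasp point.
Start: joints at [1.034, 0.527, 1.433, -0, 1.181, -0.178], TCP at [0.219, 0.585, 0.187] pointing down, gripper open.
Joint ranges: [-3.08, 3.08], [-0.75, 2.2], [0.22, 2.44], [-1.43, 4.57], [0, 2.65], [-2.85, 2.85]. Speed limits (rad/s): [2.79, 2.79, 3.14, 3.14, 3.14, 3.14].

INTERFACE

Orientations are given as a unit quaternion [x, y, z, w].
In Python, from rig import get_obs, cams, job gives the robot as it stands.
- The arm moves only by the tool servo_tool, never from a script. Its argument "moves" is text: rows parted by semicolons, each of 5 numbers parted by spaces: the shift along the tool's x, y, z in m, then the turn about the tool's z in degrees, then the finger opening in m, from 0 to 0.087. In form: dx dy dz spin claw; .... A call has 1 to 10 rows; each row is the pose to reach, as a shift and turn from the pose commanded when the call began, along the tool's axes at that moment; what a row does not reach only later rows make up. A row lasts 1/12 s, in which the tool goes at most 41.7 mm and 7.16 degrees, less where a joint would pass 70% of its speed; a pose out of reach is approached as far as the arm can. A call with a gripper value outside its range is refused whole. The fingers move at their own pace and stop on an object; "grip_force" is the grip in N (left out, the last holds). Time passes only in rows, so rows that repeat a pose let the fingers close. It gives the time, the measured TCP pose, the force, the opening and the grip force at its end, in the units of the state.
- get_obs(): the state, without advancing time (a new reading comes with each control period).
- cams.camera(name): name is "scene" or "top"; returns the picture (384x512x3 uint8, blue, green, red); there is no depth.
- cams.camera_model(name): a dict with "fx", "fy", "cx", "cy" (pixels), "dist" ([k1, k2, p1, p2, k3] as OpenCV has them; the pictures are not rectified), "R" (3x3) and "t" (3): a world point X has camera coordinates R X + t. Camera axes: x right, y down, z forward; pixel columns grow to the right and rows downward; lengths in m; the calibration is good to about 2 mm. A picture is of the moment at which its call begins. camera_model takes no time and is no camera call.
- job.hand_in(): hands the job in; it is judged then, once.
The state is a dict: "time": time; "q": joint angles; "joint_velocities": joint speeds; "joint_torque": joint torques, N m; "position": TCP position; "tool_rot": TCP orientation; "ft_force": force on the tool from outside, world axes, zero at the start; "moment": the same for the moment, N m; "grip_width": finger opening in m; "grip_force": force on a finger pad.
Only numpy, scipy, OpenCV 4.12 (cv2) and the standard library are available. Lean on these libraries where they do the work, as an engineer would, in place of code of your own. Each camera call takes 0.05 s, during which the arm holds its last target. There are 200 camera calls.

## Working session

There is one attempt and no reset: what is moved stays moved. The work goes in short steps, Python scripts to look and compute and a tool call to move; the robot and the scene stay as the last step left them, time stands still between calls to the robot, and variables do not carry over. Pictures are saved under pics/ and viewed, at most 10 in all, crops included, and the job is handed in when it is done.

Besides the shell and the picture viewer there is one more tool, called by a JSON object that holds its "op" and its "data". servo_tool: Moves the arm, as the interface text tells. Its arguments: {"type":"object","properties":{"moves":{"type":"string"},"grip_force":{"type":"number"}},"required":["moves"]}

```bash
mkdir -p pics
python3 - <<'E'
from rig import get_obs,cams,job
import cv2
for n in("scene","top"):
    cv2.imwrite(f"pics/{n}0.png",cv2.resize(cams.camera(n),(800,600)))
    print(n,cams.camera_model(n))
o=get_obs();print(o)
E
```

```text
scene {'fx': 432.1539312672193, 'fy': 432.1539312672193, 'cx': 265.45158557183464, 'cy': 188.58199921808196, 'dist': array([-0.0799196,  0.       ,  0.       ,  0.       ,  0.       ]), 'R': array([[ 0.68791323, -0.72569067,  0.01218327],
       [-0.42470838, -0.41609793, -0.8040431 ],
       [ 0.58855601,  0.54793755, -0.59444619]]), 't': array([-0.45903465,  0.3202717 ,  0.59741408])}
top {'fx': 425.2689820341395, 'fy': 425.2689820341395, 'cx': 256.30104404075223, 'cy': 193.36387290877366, 'dist': array([-0.08423413,  0.        ,  0.        ,  0.        ,  0.        ]), 'R': array([[-0.00747189, -0.99958369, -0.02786768],
       [-0.99701259,  0.00958939, -0.07664165],
       [ 0.07687697,  0.02721177, -0.99666918]]), 't': array([-0.03825789,  0.61182899,  1.01301028])}
{'time': 0.1, 'q': array([ 1.03451531e+00,  5.28377712e-01,  1.43376675e+00, -4.49557046e-05,
        1.18144203e+00, -1.78501070e-01]), 'joint_velocities': array([-0.00131844, -0.00368146, -0.0028676 ,  0.00016657,  0.00204046,
        0.00090293]), 'joint_torque': array([ 4.59866460e-04, -4.40988529e+01, -1.77152520e+01,  6.35387376e-02,
        5.33596321e-02, -2.65731859e-05]), 'position': array([0.21847408, 0.58478063, 0.18586918]), 'tool_rot': array([ 1.77928866e-01,  9.84042847e-01, -9.41197564e-04, -3.29279718e-04]), 'ft_force': array([ 0.09476274, -0.71256185,  0.65972677]), 'moment': array([-0.04841998, -0.03577356, -0.03606886]), 'grip_force': 0.0, 'grip_width': 0.0867122538998453}
```

View pics/top0.png

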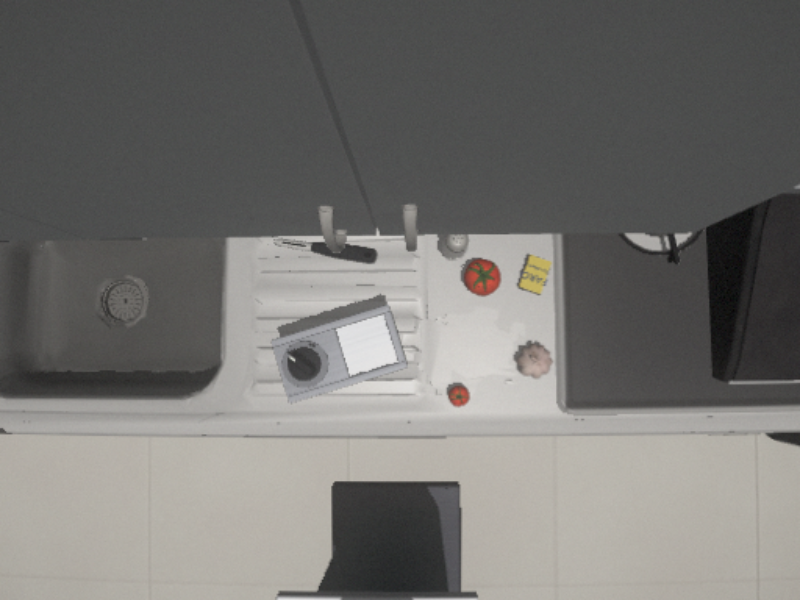

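View pics/scene0.png

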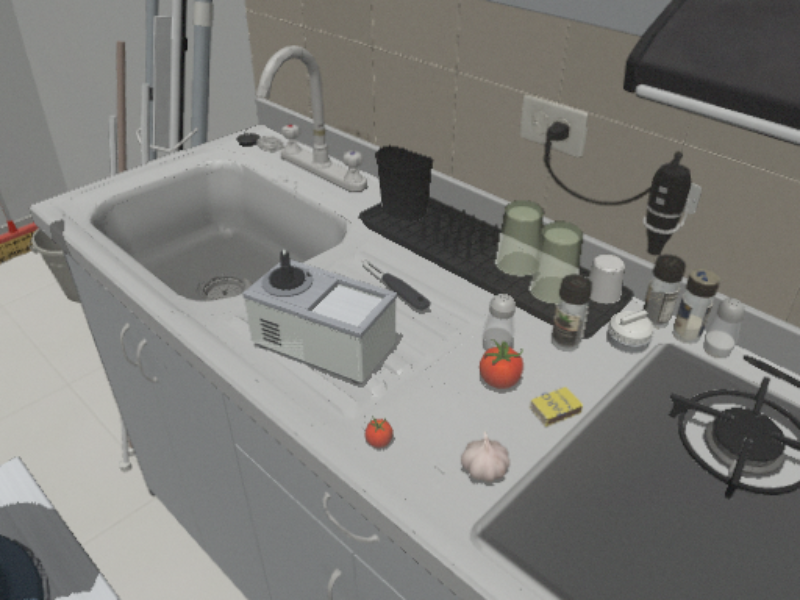

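The top view shows the chopper at about (340,350) in 800x600 pixels, the knob at (304,362), the garlic at (533,359), and the cherry tomato at (458,395). I'll take enlarged crops next.

Run:
```python
import cv2,numpy as np
from rig import cams
t=cams.camera("top");s=cams.camera("scene")
a=cv2.resize(t[185:260,165:265],(800,600),interpolation=cv2.INTER_CUBIC)
cv2.imwrite("pics/c1.png",a)
b=cv2.resize(t[190:265,275:365],None,fx=4,fy=4,interpolation=cv2.INTER_CUBIC)
c=cv2.resize(s[260:320,220:330],None,fx=4,fy=4,interpolation=cv2.INTER_CUBIC)
o=np.zeros((300,800,3),np.uint8);o[:300,:360]=b;o[:240,360:800]=c
cv2.imwrite("pics/c2.png",o)
```

```text
(no output)
```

View pics/c1.png

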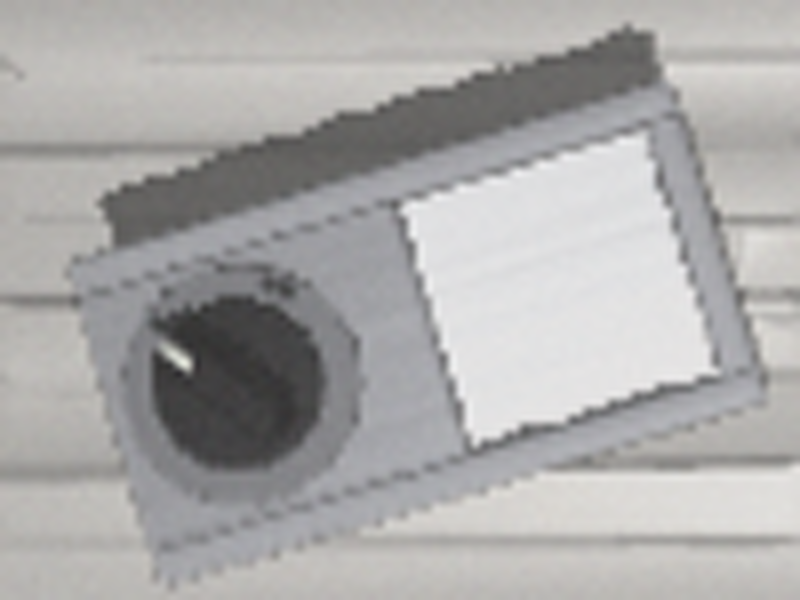

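View pics/c2.png

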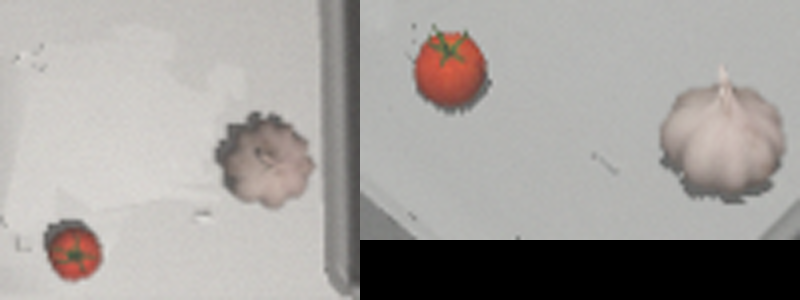

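```bash
cat > h.py <<'E'
import cv2,numpy as np
from rig import cams
def ray(n,p):
    m=cams.camera_model(n);K=np.array([[m['fx'],0,m['cx']],[0,m['fy'],m['cy']],[0,0,1]])
    u=cv2.undistortPoints(np.array([[p]],float),K,m['dist'])[0,0]
    return -m['R'].T@m['t'], m['R'].T@np.array([u[0],u[1],1])
def onz(n,p,z):
    c,d=ray(n,p);return c+d*(z-c[2])/d[2]
def tri(p,q):
    c,d=ray("top",p);e,f=ray("scene",q)
    s=np.linalg.lstsq(np.c_[d,-f],e-c,rcond=None)[0]
    a,b=c+d*s[0],e+f*s[1];return (a+b)/2,np.linalg.norm(a-b)
E
python3 - <<'E'
from h import *
f=lambda x,y:((x+.5)/8+165-.5,(y+.5)/8+185-.5)
C=[onz("top",f(*p),.095)[:2] for p in[(72,262),(675,90),(765,385),(160,575)]]
M=[onz("top",f(*p),.095)[:2] for p in[(400,203),(648,128),(720,375),(470,450)]]
for Q in(C,M):
    Q=np.array(Q);print(Q.round(4).tolist(),Q.mean(0).round(4),[np.linalg.norm(Q[i]-Q[i-1]).round(4) for i in range(4)],[np.degrees(np.arctan2(*(Q[i]-Q[i-1])[::-1])).round(1) for i in range(4)])
print("skirt",onz("top",f(237,382),.101)); print("pointer",onz("top",f(155,337),.133),onz("top",f(193,368),.133))
g=(266/4+275,162/4+190);s=((722-360)/4+220,138/4+260)
print("garlic",tri(g,s),onz("top",g,.026))
for n,p in dict(tom=(482,277),cher=(458,395),match=(535,273),salt=(455,243)).items(): print(n,onz("top",(p[0]*.64,p[1]*.64),.03))
E
```

```text
[[0.5531, 0.1434], [0.6005, -0.0287], [0.5171, -0.0535], [0.4645, 0.1178]] [0.5338 0.0447] [np.float64(0.0922), np.float64(0.1785), np.float64(0.0871), np.float64(0.1793)] [np.float64(16.1), np.float64(-74.6), np.float64(-163.4), np.float64(107.1)]
[[0.5691, 0.0495], [0.5898, -0.021], [0.52, -0.0409], [0.4993, 0.0298]] [0.5446 0.0043] [np.float64(0.0726), np.float64(0.0735), np.float64(0.0726), np.float64(0.0736)] [np.float64(15.8), np.float64(-73.7), np.float64(-164.1), np.float64(106.3)]
skirt [0.51887981 0.09489982 0.101     ]
pointer [0.53164804 0.11186913 0.133     ] [0.52317159 0.10139606 0.133     ]
garlic (array([ 0.51942514, -0.24887208,  0.0216219 ]), np.float64(0.0002208510168936046)) [ 0.51955028 -0.24820536  0.026     ]
tom [ 0.64878117 -0.17036329  0.03      ]
cher [ 0.46742125 -0.13076121  0.03      ]
match [ 0.65422889 -0.25267568  0.03      ]
salt [ 0.70247986 -0.12932192  0.03      ]
```

```bash
cat >> h.py <<'E'
def to(x,y,z,yaw):
    from rig import get_obs
    from scipy.spatial.transform import Rotation as R
    o=get_obs();r=R.from_quat(o['tool_rot']).as_matrix()
    d=r.T@(np.array([x,y,z])-o['position']);c=np.degrees(np.arctan2(r[1,1],r[0,1]))
    print("d",d.round(4),"spin",round(-(((yaw-c)+180)%360-180),1),"yaw now",round(c,1),"tilt",np.degrees(np.arccos(-r[2,2])).round(2))
E
python3 -c "
from h import *
to(.519,.094,.18,143.3)"
```

```text
d [-0.4534 -0.3547  0.0065] spin -73.8 yaw now 69.5 tilt 0.08
```

{"op": "servo_tool", "data": {"moves": "-0.227 -0.177 0.003 -37 0.04; -0.227 -0.177 0.003 -37 0.04; -0.227 -0.177 0.003 -37 0.04; -0.227 -0.177 0.003 -37 0.04; -0.227 -0.177 0.003 -37 0.04; -0.453 -0.355 0.006 -73 0.04; -0.453 -0.355 0.006 -73 0.04; -0.453 -0.355 0.006 -73 0.04; -0.453 -0.355 0.006 -73 0.04; -0.453 -0.355 0.006 -73 0.04", "grip_force": 40}}

```text
time: 1.03
position: [0.4176, 0.2615, 0.1829]
tool_rot: [-0.381, 0.925, 0.0, 0.0]
ft_force: [0.8, 0.2, -0.5]
grip_width: 0.0405
grip_force: 0.0
```

```bash
python3 -c "
from h import *
to(.519,.094,.18,143.3)"
```

```text
d [ 0.0461 -0.1903  0.0029] spin -8.5 yaw now 134.8 tilt 0.01
```

{"op": "servo_tool", "data": {"moves": "0.046 -0.19 0.003 -8.5 0.04; 0.046 -0.19 0.003 -8.5 0.04; 0.046 -0.19 0.003 -8.5 0.04; 0.046 -0.19 0.003 -8.5 0.04; 0.046 -0.19 0.003 -8.5 0.04; 0.046 -0.19 0.003 -8.5 0.04; 0.046 -0.19 0.003 -8.5 0.04; 0.046 -0.19 0.003 -8.5 0.04"}}

```text
time: 1.7
position: [0.5165, 0.0955, 0.1795]
tool_rot: [-0.446, 0.895, 0.001, -0.001]
ft_force: [0.1, -0.9, -0.7]
grip_width: 0.0398
grip_force: 0.0
```

```bash
python3 -c "
from h import *
to(.519,.094,.11,143.3)
t=cams.camera('scene');cv2.imwrite('pics/d1.png',cv2.resize(t[80:260,120:360],(800,600),interpolation=cv2.INTER_CUBIC))"
```

```text
d [-0.0004 -0.003   0.0695] spin -0.4 yaw now 142.9 tilt 0.1
```

View pics/d1.png

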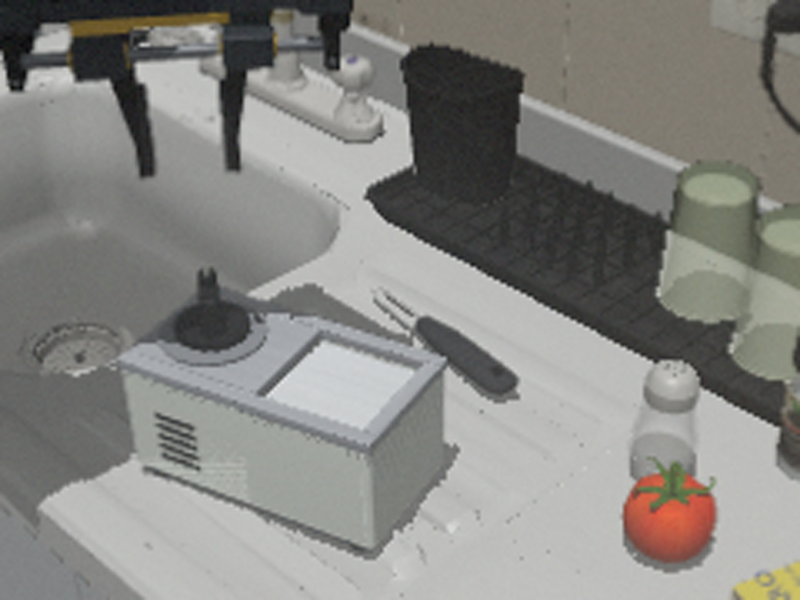

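The gripper is open above the knob, with its tips at (147,175) and (233,168). The knob bar's top is at (207,272), seen nearly end-on, so the closing line lies across it. Descending.

{"op": "servo_tool", "data": {"moves": "0 0 0.035 0 0.04; 0 0 0.069 0 0.04; 0 0 0.069 0 0.04; 0 0 0.069 0 0.04; 0 0 0.069 0 0; 0 0 0.069 0 0; 0 0 0.069 0 0; 0 0 0.069 0 0; 0 0 0.069 0 0; 0 0 0.069 0 0"}}

```text
time: 2.58
position: [0.5177, 0.0953, 0.1115]
tool_rot: [-0.446, 0.895, -0.0, 0.001]
ft_force: [-0.4, 0.3, 0.4]
grip_width: 0.0077
grip_force: 0.0
```

```bash
python3 -c "
from h import *
to(.519,.094,.11,143.3)"
```

```text
d [ 0.0002 -0.0018  0.0015] spin -0.3 yaw now 143.0 tilt 0.07
```

```bash
python3 -c "
from h import *
t=cams.camera('scene');a=cv2.resize(t[100:190,140:260],(400,300),interpolation=cv2.INTER_CUBIC)
t=cams.camera('top');b=cv2.resize(t[185:260,165:265],(400,300),interpolation=cv2.INTER_CUBIC)
cv2.imwrite('pics/d2.png',np.hstack([a,b]))
from rig import get_obs;o=get_obs();print(o['grip_width'],o['grip_force'],o['time'])"
```

```text
0.0029364184590223927 0.0 2.6833
```

View pics/d2.png

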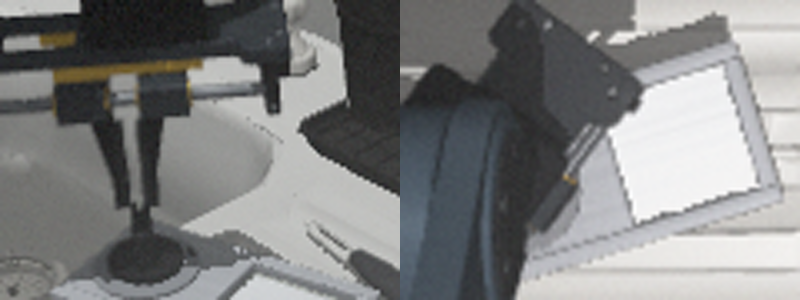

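```bash
python3 -c "
from h import *
from rig import get_obs
m=cams.camera_model('scene');K=np.array([[m['fx'],0,m['cx']],[0,m['fy'],m['cy']],[0,0,1]])
o=get_obs();P=o['position'];print(P,o['grip_width'],o['grip_force'],o['ft_force'])
k=np.array([.5188,.0937,0])
X=np.array([P,k+[0,0,.101],k+[0,0,.133],k+[0,0,.095]])
p=cv2.projectPoints(X,cv2.Rodrigues(m['R'])[0],m['t'],K,m['dist'])[0][:,0]
print((p-[140,100])*10/3)
t=cams.camera('scene');a=cv2.resize(t[120:190,160:235],(750,600)[:2],interpolation=cv2.INTER_CUBIC)
cv2.imwrite('pics/d3.png',a); print((p-[160,120])*[10,600/70])
"
```

```text
[0.51747624 0.09525151 0.11112169] 0.0029364184590223927 0.0 [-0.48791276  0.68739678  0.37438181]
[[141.93695937 249.21069902]
 [146.80769197 262.7187793 ]
 [141.62933982 219.799222  ]
 [147.75878207 270.56678263]]
[[225.8108781  469.39894033]
 [240.42307592 504.13400392]
 [224.88801945 393.769428  ]
 [243.27634621 524.31458389]]
```

View pics/d3.png

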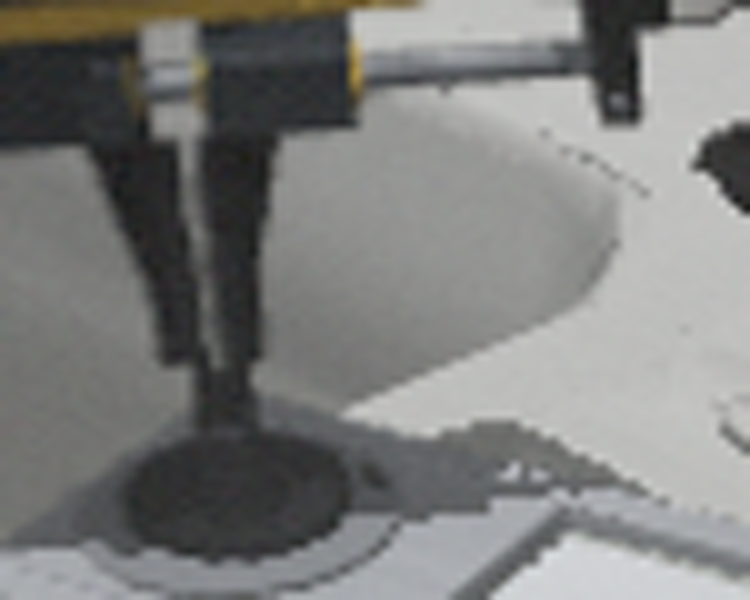

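The crop shows shut finger tips at about (212,365), while the reported TCP should project to (226,469). So the fingers are not on the bar, and they have closed to 3 mm. They are either about 30 mm above it or about 40 mm beyond it. I'll lift and compare both cameras.

{"op": "servo_tool", "data": {"moves": "0 0 -0.03 0 0.06; 0 0 -0.06 0 0.06; 0 0 -0.06 0 0.06; 0 0 -0.06 0 0.06; 0 0 -0.06 0 0.06; 0 0 -0.06 0 0.06"}}

```text
time: 3.23
position: [0.5162, 0.0953, 0.1697]
tool_rot: [-0.446, 0.895, 0.001, -0.001]
ft_force: [0.4, 0.5, 0.1]
grip_width: 0.0339
grip_force: 0.0
```

```bash
python3 -c "
from h import *
from rig import get_obs
o=get_obs();P=o['position'];print(P,o['grip_width'],o['q'].round(3).tolist())
from scipy.spatial.transform import Rotation as R
r=R.from_quat(o['tool_rot']).as_matrix()
ims=[]
for n,x0,y0 in(('scene',130,60),('top',110,120)):
    t=cams.camera(n)
    m=cams.camera_model(n);K=np.array([[m['fx'],0,m['cx']],[0,m['fy'],m['cy']],[0,0,1]])
    w=o['grip_width']/2
    X=np.array([P,P+r[:,1]*w,P-r[:,1]*w,P-r[:,2]*.07,P-r[:,2]*.07+r[:,1]*.095,P-r[:,2]*.07-r[:,1]*.095,[.5188,.0937,.133]])
    p=cv2.projectPoints(X,cv2.Rodrigues(m['R'])[0],m['t'],K,m['dist'])[0][:,0]
    print(n,((p-[x0,y0])*[4,4]).round().tolist())
    a=cv2.resize(t[y0:y0+150,x0:x0+100],(400,600),interpolation=cv2.INTER_CUBIC)
    for q in (p-[x0,y0])*4: cv2.circle(a,tuple(int(v) for v in q),3,(0,255,0),1)
    ims.append(a)
cv2.imwrite('pics/d4.png',np.hstack(ims))
"
```

```text
[0.5161638  0.09531366 0.16969744] 0.033928623087114244 [-0.03, 0.417, 1.699, -0.0, 1.028, -2.526]
scene [[196.0, 363.0], [162.0, 365.0], [231.0, 360.0], [181.0, 236.0], [-24.0, 250.0], [382.0, 222.0], [210.0, 424.0]]
top [[313.0, 456.0], [294.0, 482.0], [333.0, 430.0], [286.0, 459.0], [168.0, 617.0], [404.0, 301.0], [329.0, 450.0]]
```

View pics/d4.png

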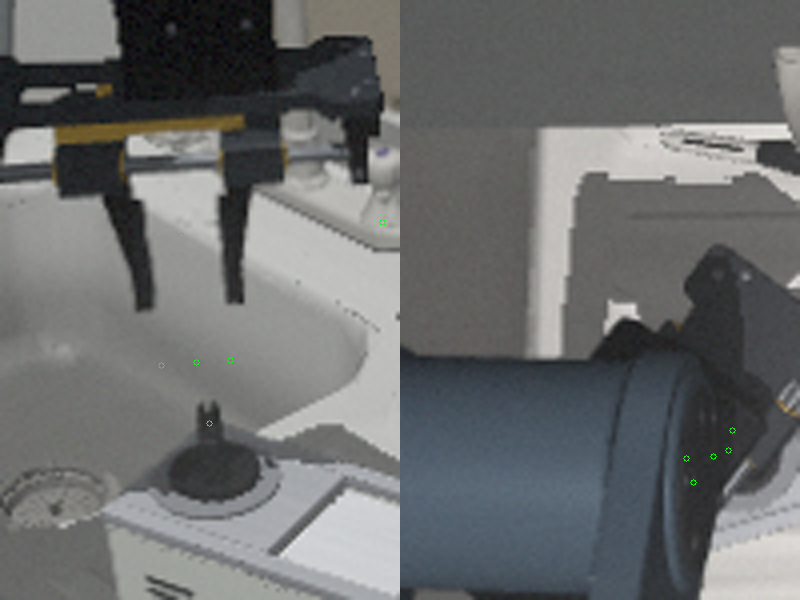

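Scene crop: the tips are at (145,308) and (235,302), while the reported pose puts them near row 363. The knob bar's top is at (208,405), where it was predicted. In the top crop the gripper's horizontal place agrees. So the real finger tips sit about 31 mm above the reported TCP, and the pads simply passed over the bar. I'll descend further, watching the force.

{"op": "servo_tool", "data": {"moves": "0.001 -0.001 0.035 0 0.04; 0.001 -0.001 0.06 0 0.04; 0.001 -0.001 0.07 0 0.04; 0.001 -0.001 0.075 0 0.04; 0.001 -0.001 0.08 0 0.04; 0.001 -0.001 0.082 0 0.04; 0.001 -0.001 0.082 0 0.04"}}

```text
time: 3.92
position: [0.5181, 0.0939, 0.0892]
tool_rot: [-0.446, 0.895, -0.0, 0.0]
ft_force: [-0.4, 1.0, -0.7]
grip_width: 0.04
grip_force: 0.0
```

{"op": "servo_tool", "data": {"moves": "0 0 0.004 0 0.04; 0 0 0.008 0 0.04; 0 0 0.008 0 0.04; 0 0 0.008 0 0; 0 0 0.008 0 0; 0 0 0.008 0 0; 0 0 0.008 0 0; 0 0 0.008 0 0", "grip_force": 40}}

```text
time: 4.58
position: [0.5176, 0.0939, 0.081]
tool_rot: [-0.446, 0.895, -0.0, 0.0]
ft_force: [0.1, -0.4, 0.1]
grip_width: 0.0145
grip_force: 0.0
```

{"op": "servo_tool", "data": {"moves": "0 0 0 0 0; 0 0 0 0 0; 0 0 0 0 0; 0 0 0 0 0"}}

```text
time: 4.92
position: [0.5172, 0.0942, 0.0809]
tool_rot: [-0.446, 0.895, 0.0, -0.0]
ft_force: [-0.9, 1.1, 3.0]
grip_width: 0.0114
grip_force: 39.9
```

Gripped: the opening is 11.4 mm at 40 N. Now pull up.

{"op": "servo_tool", "data": {"moves": "0 0 -0.004 0 0; 0 0 -0.008 0 0; 0 0 -0.012 0 0; 0 0 -0.013 0 0; 0 0 -0.013 0 0; 0 0 -0.013 0 0"}}

```text
time: 5.42
position: [0.5171, 0.0941, 0.0931]
tool_rot: [-0.446, 0.895, 0.0, -0.0]
ft_force: [2.6, 3.4, -10.7]
grip_width: 0.0115
grip_force: 39.9
```

{"op": "servo_tool", "data": {"moves": "0 0 0 7 0; 0 0 0 14 0; 0 0 0 21 0; 0 0 0 28 0; 0 0 0 35 0; 0 0 0 42 0; 0 0 0 49 0; 0 0 0 56 0; 0 0 0 63 0; 0 0 0 70 0"}}

```text
time: 6.25
position: [0.5166, 0.0956, 0.0931]
tool_rot: [0.152, 0.988, 0.001, -0.001]
ft_force: [2.0, 7.9, -11.3]
grip_width: 0.0117
grip_force: 39.9
```

{"op": "servo_tool", "data": {"moves": "0 0 0 4.5 0; 0 0 0 4.5 0; 0 0 0 4.5 0; 0 0 0 4.5 0"}}

```text
time: 6.58
position: [0.5167, 0.0957, 0.0931]
tool_rot: [0.187, 0.982, 0.001, -0.001]
ft_force: [1.0, 6.6, -10.5]
grip_width: 0.0118
grip_force: 39.9
```

```bash
python3 -c "
from h import *
from rig import get_obs
to(.5175,.094,.081,68.8);o=get_obs();print(o['position'],o['moment'],o['ft_force'],o['grip_width'])
t=cams.camera('top')[185:260,165:265];print(t[8:70:6,50:90:4].mean(2).round())"
```

```text
d [-0.0014 -0.0013  0.0121] spin -0.4 yaw now 68.4 tilt 0.2
[0.51667237 0.09569202 0.0931057 ] [ 1.32291934 -0.21579839 -0.02065036] [  0.98304292   6.6341889  -10.46991346] 0.01183482849907334
[[228. 229. 228. 137. 117. 116. 116. 118. 156. 233.]
 [110. 109. 109. 110. 119. 170. 183. 194. 178. 206.]
 [166. 181. 192. 182. 107. 123. 142. 152. 172. 173.]
 [ 89.  86.  84.  87. 151. 149. 152. 154. 156. 191.]
 [ 95.  90.  85.  83. 151. 151. 153. 153. 152. 185.]
 [101.  86.  82. 150. 152. 153. 154. 153. 156. 143.]
 [ 80.  92.  98. 150. 136.  88.  88.  88.  90.  90.]
 [ 78.  78.  78.  82.  84.  85.  85. 109. 184. 195.]
 [ 80.  78.  85.  81.  80. 202. 183. 197. 195. 195.]
 [ 79.  81.  84.  85. 231. 234. 234. 236. 236. 238.]
 [ 82.  79.  84.  99. 209. 209. 208. 213. 220. 208.]]
```

Turned about 74.5°, and the chute has gone darker, so it is open. Push home.

{"op": "servo_tool", "data": {"moves": "0 0 0.004 0 0; 0 0 0.008 0 0; 0 0 0.012 0 0; 0 0 0.014 0 0; 0 0 0.014 0 0; 0 0 0.014 0 0"}}

```text
time: 7.13
position: [0.5168, 0.0958, 0.0809]
tool_rot: [0.187, 0.982, 0.001, -0.001]
ft_force: [-1.7, 7.9, 2.1]
grip_width: 0.0118
grip_force: 39.9
```

{"op": "servo_tool", "data": {"moves": "0 0 0.003 0 0; 0 0 0.003 0 0; 0 0 0.003 0 0; 0 0 0.003 0 0.03; 0 0 0 0 0.03; 0 0 0 0 0.03; 0 0 0 0 0.03"}}

```text
time: 7.72
position: [0.5182, 0.0934, 0.0804]
tool_rot: [0.187, 0.982, -0.0, 0.001]
ft_force: [-0.7, -0.1, -0.1]
grip_width: 0.0276
grip_force: 0.0
```

{"op": "servo_tool", "data": {"moves": "0 0 -0.03 0 0.06; 0 0 -0.06 0 0.08; 0 0 -0.09 0 0.08; 0 0 -0.11 0 0.08; 0 0 -0.11 0 0.08"}}

```text
time: 8.13
position: [0.521, 0.0935, 0.1941]
tool_rot: [0.187, 0.982, 0.0, 0.005]
ft_force: [0.4, -0.7, -1.3]
grip_width: 0.0553
grip_force: 0.0
```

```bash
python3 -c "
from h import *
to(.5196,-.2485,.15,69)"
```

```text
d [-0.1238 -0.3187  0.0444] spin -0.5 yaw now 68.5 tilt 0.54
```

{"op": "servo_tool", "data": {"moves": "-0.124 -0.319 0 0 0.087; -0.124 -0.319 0 0 0.087; -0.124 -0.319 0 0 0.087; -0.124 -0.319 0 0 0.087; -0.124 -0.319 0 0 0.087; -0.124 -0.319 0 0 0.087; -0.124 -0.319 0 0 0.087; -0.124 -0.319 0 0 0.087; -0.124 -0.319 0 0 0.087; -0.124 -0.319 0.08 0 0.087"}}

```text
time: 8.97
position: [0.5212, -0.2568, 0.1536]
tool_rot: [0.189, 0.982, -0.005, 0.008]
ft_force: [1.3, -1.1, -0.5]
grip_width: 0.0873
grip_force: 0.0
```

{"op": "servo_tool", "data": {"moves": "0 0 0.03 0 0.087; 0 0 0.05 0 0.087; 0 0 0.05 0 0.087; 0 0 0.05 0 0.087"}}

```text
time: 9.3
position: [0.5146, -0.2475, 0.0965]
tool_rot: [0.187, 0.982, 0.001, -0.002]
ft_force: [1.1, -0.3, 0.3]
grip_width: 0.087
grip_force: 0.0
```

```bash
python3 -c "
from h import *
from rig import get_obs
o=get_obs();P=o['position'];print(P,o['ft_force'])
to(.5196,-.2485,-.019,69)
from scipy.spatial.transform import Rotation as R
r=R.from_quat(o['tool_rot']).as_matrix()
ims=[];w=o['grip_width']/2
P=P+[0,0,.031]
for n,x0,y0 in(('scene',220,200),('top',280,160)):
    t=cams.camera(n)
    m=cams.camera_model(n);K=np.array([[m['fx'],0,m['cx']],[0,m['fy'],m['cy']],[0,0,1]])
    X=np.array([P,P+r[:,1]*w,P-r[:,1]*w,[.5194,-.2485,.026]])
    p=cv2.projectPoints(X,cv2.Rodrigues(m['R'])[0],m['t'],K,m['dist'])[0][:,0]
    print(n,((p-[x0,y0])*4).round().tolist())
    a=cv2.resize(t[y0:y0+150,x0:x0+100],(400,600),interpolation=cv2.INTER_CUBIC)
    for q in (p-[x0,y0])*4: cv2.circle(a,tuple(int(v) for v in q),3,(0,255,0),1)
    ims.append(a)
cv2.imwrite('pics/d5.png',np.hstack(ims))
"
```

```text
[ 0.51457772 -0.24752101  0.09650906] [ 1.07081168 -0.29679592  0.32127212]
d [-0.0055  0.0008  0.1155] spin -0.5 yaw now 68.5 tilt 0.25
scene [[372.0, 210.0], [320.0, 143.0], [429.0, 284.0], [362.0, 371.0]]
top [[277.0, 293.0], [202.0, 264.0], [352.0, 322.0], [246.0, 282.0]]
```

View pics/d5.png

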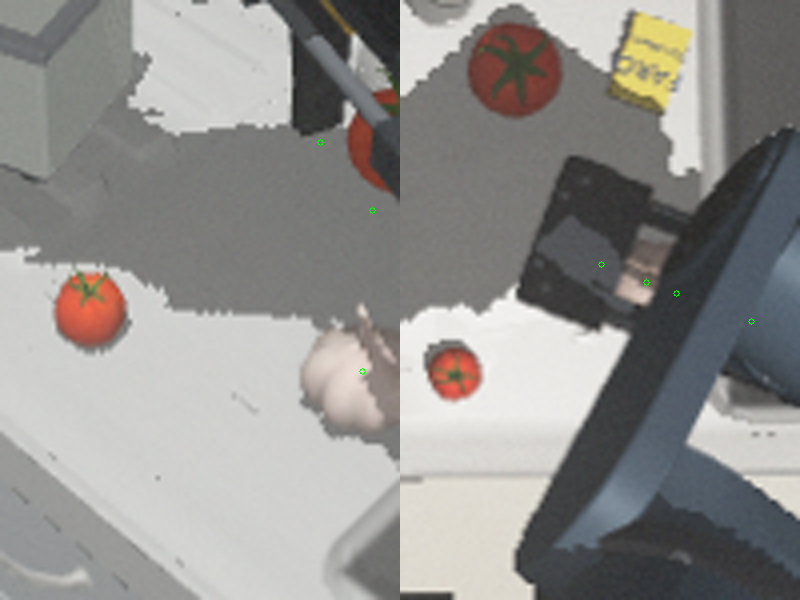

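Scene crop: the far finger tip is at (312,132), close to the corrected prediction of (320,143). The garlic is at (360,372), and in the top crop it sits between the fingers at (646,275). Descend and grip gently.

{"op": "servo_tool", "data": {"moves": "-0.004 0.001 0.03 0 0.087; -0.004 0.001 0.06 0 0.087; -0.004 0.001 0.08 0 0.087; -0.004 0.001 0.095 0 0.087; -0.004 0.001 0.105 0 0.087; -0.004 0.001 0.11 0 0.087; -0.004 0.001 0.113 0 0.087; -0.004 0.001 0.113 0 0.087", "grip_force": 10}}

```text
time: 10.07
position: [0.5206, -0.2493, -0.0142]
tool_rot: [0.187, 0.982, -0.0, 0.001]
ft_force: [-0.1, -0.3, -0.1]
grip_width: 0.0871
grip_force: 0.0
```

{"op": "servo_tool", "data": {"moves": "0 0 0.002 0 0.03; 0 0 0.002 0 0.03; 0 0 0.002 0 0.03; 0 0 0.002 0 0.03; 0 0 0.002 0 0.03; 0 0 0.002 0 0.03; 0 0 0.002 0 0.03; 0 0 0.002 0 0.03"}}

```text
time: 10.73
position: [0.52, -0.2489, -0.0167]
tool_rot: [0.187, 0.982, -0.0, 0.0]
ft_force: [-0.6, 1.1, 1.9]
grip_width: 0.0519
grip_force: 10.0
```

Gripped at 52 mm and 10 N. Lift.

{"op": "servo_tool", "data": {"moves": "0 0 -0.02 0 0.03; 0 0 -0.05 0 0.03; 0 0 -0.085 0 0.03; 0 0 -0.12 0 0.03; 0 0 -0.16 0 0.03; 0 0 -0.16 0 0.03; 0 0 -0.16 0 0.03"}}

```text
time: 11.32
position: [0.5215, -0.25, 0.1459]
tool_rot: [0.187, 0.982, -0.001, 0.003]
ft_force: [-0.2, 0.5, -1.1]
grip_width: 0.0516
grip_force: 10.0
```

```bash
python3 -c "
from h import *
to(.5446,.0043,.145,69)"
```

```text
d [7.18e-02 2.45e-01 1.00e-04] spin -0.5 yaw now 68.5 tilt 0.37
```

{"op": "servo_tool", "data": {"moves": "0.01 0.035 0 0 0.03; 0.02 0.07 0 0 0.03; 0.03 0.105 0 0 0.03; 0.04 0.14 0 0 0.03; 0.05 0.175 0 0 0.03; 0.06 0.21 0 0 0.03; 0.068 0.235 0 0 0.03; 0.072 0.245 0 0 0.03; 0.072 0.245 0 0 0.03; 0.072 0.245 0 0 0.03"}}

```text
time: 12.15
position: [0.5421, 0.0053, 0.1421]
tool_rot: [0.186, 0.983, -0.0, -0.001]
ft_force: [0.2, -0.0, 0.2]
grip_width: 0.0519
grip_force: 10.0
```

```bash
python3 -c "
from h import *
to(.5446,.0043,.072,69)"
```

```text
d [-0.0029  0.      0.0701] spin -0.4 yaw now 68.6 tilt 0.13
```

{"op": "servo_tool", "data": {"moves": "-0.002 0 0.025 0 0.03; -0.002 0 0.045 0 0.03; -0.002 0 0.06 0 0.03; -0.002 0 0.068 0 0.03; -0.002 0 0.07 0 0.03; -0.002 0 0.07 0 0.03; -0.002 0 0.07 0 0.03"}}

```text
time: 12.73
position: [0.5453, 0.0038, 0.0736]
tool_rot: [0.187, 0.982, -0.0, 0.001]
ft_force: [0.7, -0.5, -1.1]
grip_width: 0.0514
grip_force: 10.0
```

```bash
python3 -c "
from h import *
to(.5446,.0043,.068,69)
s=cams.camera('scene');cv2.imwrite('pics/d6.png',cv2.resize(s[100:250,130:330],(800,600),interpolation=cv2.INTER_CUBIC))"
```

```text
d [0.0009 0.0002 0.0056] spin -0.6 yaw now 68.4 tilt 0.07
```

View pics/d6.png

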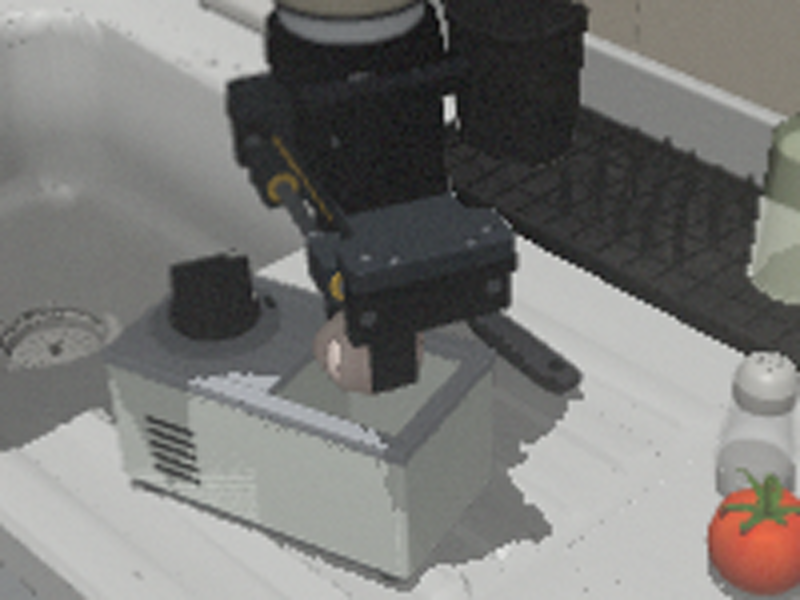

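The chute is open and the knob's bar is turned. The garlic hangs over the mouth at about (370,360), with the near finger tip at (395,385) just above the steel. Release.

{"op": "servo_tool", "data": {"moves": "0 0 0.003 0 0.03; 0 0 0.003 0 0.085; 0 0 0.003 0 0.085; 0 0 0.003 0 0.085; 0 0 0.003 0 0.085; 0 0 0.003 0 0.085; 0 0 -0.03 0 0.085; 0 0 -0.07 0 0.085; 0 0 -0.11 0 0.085; 0 0 -0.11 0 0.085", "grip_force": 40}}

```text
time: 13.62
position: [0.5503, 0.0039, 0.1908]
tool_rot: [0.187, 0.982, -0.0, 0.008]
ft_force: [1.0, -0.2, 0.5]
grip_width: 0.0844
grip_force: 0.0
```

```bash
python3 -c "
from h import *
to(.5182,.0936,.18,68.6)
for n,b in(('scene',(130,220,190,270)),('top',(205,265,190,250))):
    s=cams.camera(n)[b[2]:b[3],b[0]:b[1]].astype(int);k=(s[:,:,2]-s[:,:,0]>12);ys,xs=np.nonzero(k);print(n,k.sum(),(np.median(xs)+b[0],np.median(ys)+b[2]) if k.any() else '')
s=cams.camera('scene')[140:230,160:265].astype(int);k=(s[:,:,2]-s[:,:,0]>12);ys,xs=np.nonzero(k);print(k.sum(),xs.mean()+160,ys.mean()+140)
"
```

```text
d [0.063  0.0717 0.01  ] spin -0.1 yaw now 68.5 tilt 0.91
scene 0 
top 0 
12 223.75 205.58333333333331
```

{"op": "servo_tool", "data": {"moves": "0.032 0.036 0 0 0.05; 0.063 0.072 0 0 0.04; 0.063 0.072 0 0 0.04; 0.063 0.072 0 0 0.04; 0.063 0.072 0 0 0.04; 0.063 0.072 0 0 0.04"}}

```text
time: 14.27
position: [0.5126, 0.0941, 0.1823]
tool_rot: [0.187, 0.982, -0.0, -0.001]
ft_force: [0.1, -0.3, 0.6]
grip_width: 0.0529
grip_force: 0.0
```

```bash
python3 -c "
from h import *
to(.5182,.0936,.081,68.6)
m=cams.camera_model('top');K=np.array([[m['fx'],0,m['cx']],[0,m['fy'],m['cy']],[0,0,1]])
print('mouth/garlic px',cv2.projectPoints(np.array([[.5446,.0043,.095],[.5446,.0043,.04]]),cv2.Rodrigues(m['R'])[0],m['t'],K,m['dist'])[0][:,0])
s=cams.camera('top')[195:250,205:265].astype(int);d=s[:,:,2]-s[:,:,0]
k=d>12;ys,xs=np.nonzero(k);print(k.sum(),xs.mean()+205,ys.mean()+195,xs.min()+205,xs.max()+205,ys.min()+195,ys.max()+195)
print(d[::3,::3])"
```

```text
d [-0.0055  0.0017  0.1013] spin -0.1 yaw now 68.5 tilt 0.08
mouth/garlic px [[234.49326552 220.63479499]
 [236.31206452 220.92785348]]
349 235.96561604584528 221.8595988538682 211 248 211 236
[[ 4  3  4  3  7  7  3  5  4  4  3  4  5  2 -4  4  3  6  3  5]
 [ 1  3  3  3  4  2  4  3  3  3  2 -5 -5 -5 -8  4  6  6  5  7]
 [ 3  3  3  4  3  3  2 -2 -6 -6 -6 -6 -6  6 -4 -4  8  7  6  5]
 [ 6  4  4  2  0 -4 -7 -6 -7 -2  7  4  2 -5 -4 -6  6  5  5  7]
 [ 2 -1  0 -3 -2  0  1  2  1 -1 -4 -3 -5 -4 -3 -5  7  8  5  6]
 [-1 -1 -3  4  3  1 -4 -4 -3 -5  2  1  1 -4 -3 -6  2  3  3  3]
 [-1  0 -5 -1  4 -2 -5 -4  0  9 22 20 23 -2 -4 -6 -5  5  4  7]
 [-5 -2 -2  0  0 -1 -5 -2 18 26 30 27 26 23  2 -4 -5  5  5  3]
 [-3 -1 -2 -2  1 -2 -4  3 22 28 17 26 29 23  4 -3 -6  1  4  4]
 [-2 -2 -1 -3  0  2 -4 19 28 27 31 35 34 30 24 -4 -6 -6  6  5]
 [ 0 -3 -2 -2  0  2 -4 -4 23 28 32 30 32 27  3 -1 -3 -5  4  7]
 [-3 -1 -2 -4  0  2 -2 -5 23 27 30 30 28 23  0 -1 -1 -6  5  3]
 [-4 -4 -5 43 -4 -3  2 -5  0 15 15 12  6  2  0  0  0 -6 -3  6]
 [ 0 -2 10 -1 -5 -2 -1 -1  1 -1 -1  1 -3 -1 -3 -5 -6 -4 -4  5]
 [-3 -4  4 -2 -7 -4 -4 -5 -2 -1 -2 -2 -3 -6 -6 -6  1  6  5  5]
 [-3 -2 -2 -4 -2 -3 -3 -3 -3 -7 -7 -4 -5  5  6  8  7  6  7  6]
 [-5 -4 -5 -6 -5 -5 -6 -4  0 -3  5  5  6  4  5  3  5  6  7  5]
 [-6 -4 -5 -2 -5 -4  0 -4  4  3  4  3  3  3  5  4  3  4  3  3]
 [-5 -3 -4 -2 -4 -4 -4  0  3  3  4  3  5  5  4  4  4  4  3  4]]
```

The garlic lies centred in the chamber, at pixel (236,222) against the expected (236,221). Now regrip the knob.

{"op": "servo_tool", "data": {"moves": "-0.001 0 0.035 0 0.04; -0.001 0 0.065 0 0.04; -0.001 0 0.085 0 0.04; -0.001 0 0.095 0 0.04; -0.001 0 0.1 0 0.04; -0.001 0 0.1 0 0.04; -0.001 0 0.1 0 0.04"}}

```text
time: 14.9
position: [0.5145, 0.094, 0.0837]
tool_rot: [0.187, 0.982, 0.0, 0.001]
ft_force: [0.6, 0.6, -0.6]
grip_width: 0.0399
grip_force: 0.0
```

{"op": "servo_tool", "data": {"moves": "0 0 0 0 0; 0 0 0 0 0; 0 0 0 0 0; 0 0 0 0 0; 0 0 0 0 0; 0 0 0 0 0; 0 0 0 0 0; 0 0 0 0 0"}}

```text
time: 15.57
position: [0.5146, 0.0966, 0.0838]
tool_rot: [0.187, 0.982, 0.002, 0.001]
ft_force: [1.6, 5.9, 0.6]
grip_width: 0.0116
grip_force: 40.0
```

{"op": "servo_tool", "data": {"moves": "0 0 0 0 0.03; 0 0 0 0 0.03; -0.003 0.001 0.001 0 0.03; -0.003 0.001 0.001 0 0.03; -0.003 0.001 0.001 0 0; -0.003 0.001 0.001 0 0; -0.003 0.001 0.001 0 0; -0.003 0.001 0.001 0 0; -0.003 0.001 0.001 0 0; -0.003 0.001 0.001 0 0"}}

```text
time: 16.4
position: [0.5171, 0.0956, 0.0822]
tool_rot: [0.187, 0.982, 0.001, 0.0]
ft_force: [1.3, 5.5, -1.2]
grip_width: 0.0114
grip_force: 40.0
```

{"op": "servo_tool", "data": {"moves": "0 0 -0.004 0 0; 0 0 -0.008 0 0; 0 0 -0.012 0 0; 0 0 -0.013 0 0; 0 0 -0.013 0 0; 0 0 -0.013 0 0"}}

```text
time: 16.9
position: [0.517, 0.0956, 0.0943]
tool_rot: [0.187, 0.982, 0.001, 0.0]
ft_force: [3.5, 4.7, -8.8]
grip_width: 0.0113
grip_force: 40.0
```

Up 12 mm. Turn back.

{"op": "servo_tool", "data": {"moves": "0 0 0 -7 0; 0 0 0 -14 0; 0 0 0 -21 0; 0 0 0 -28 0; 0 0 0 -35 0; 0 0 0 -42 0; 0 0 0 -49 0; 0 0 0 -56 0; 0 0 0 -63 0; 0 0 0 -70 0"}}

```text
time: 17.73
position: [0.5174, 0.0945, 0.0943]
tool_rot: [-0.413, 0.911, -0.0, 0.001]
ft_force: [4.0, 1.4, -8.2]
grip_width: 0.0116
grip_force: 40.0
```

{"op": "servo_tool", "data": {"moves": "0 0 0 -4.5 0; 0 0 0 -4.5 0; 0 0 0 -4.5 0; 0 0 0 -4.5 0"}}

```text
time: 18.07
position: [0.5174, 0.0944, 0.0943]
tool_rot: [-0.445, 0.896, -0.0, 0.001]
ft_force: [4.2, 1.3, -13.9]
grip_width: 0.0115
grip_force: 40.0
```

{"op": "servo_tool", "data": {"moves": "0 0 0.004 0 0; 0 0 0.008 0 0; 0 0 0.012 0 0; 0 0 0.014 0 0; 0 0 0.014 0 0; 0 0 0.016 0 0; 0 0 0.016 0 0"}}

```text
time: 18.65
position: [0.5176, 0.0944, 0.0819]
tool_rot: [-0.446, 0.895, -0.001, 0.001]
ft_force: [-1.6, 1.5, 17.6]
grip_width: 0.0116
grip_force: 40.0
```

```bash
python3 -c "
from h import *
to(.518,.094,.081,143)
s=cams.camera('top')[195:250,205:265];print(s.mean(2)[20:35:3,20:42:3].round())"
```

```text
d [ 0.0001 -0.0006  0.0009] spin -0.0 yaw now 143.0 tilt 0.16
[[239. 239. 241. 242. 240. 238. 242. 243.]
 [242. 239. 239. 240. 242. 242. 243. 242.]
 [241. 242. 243. 243. 242. 242. 243. 244.]
 [242. 240. 242. 243. 243. 243. 243. 243.]
 [242. 244. 242. 243. 243. 244. 243. 243.]]
```

The knob is hard home (17.6 N reaction, back at its starting height) and the shutter is closed. Ease off, release and retreat.

{"op": "servo_tool", "data": {"moves": "0 0 -0.003 0 0.03; 0 0 -0.003 0 0.03; 0 0 -0.003 0 0.03; 0 0 -0.003 0 0.03; 0 0 -0.04 0 0.03; 0 0 -0.08 0 0.03; 0 0 -0.11 0 0.03; 0 0 -0.11 0 0.03; 0 0 -0.11 0 0.03; 0 0 -0.11 0 0.03"}}

```text
time: 19.53
position: [0.5153, 0.0942, 0.1881]
tool_rot: [-0.446, 0.895, 0.001, -0.001]
ft_force: [-0.5, 0.0, -0.8]
grip_width: 0.0301
grip_force: 0.0
```

```bash
python3 -c "
from rig import get_obs,job
o=get_obs();print(o['position'],o['ft_force']);print(job.hand_in())"
```

```text
[0.51530462 0.09423196 0.18809302] [-0.50872328  0.04278236 -0.75714365]
the job is handed in; nothing more can be done
None
```

I handed the job in at about 20 s: the garlic is in the chamber, the shutter is closed over it, and the knob is pushed home at the one-dot mark and released; the hand-in returned no verdict.

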